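Feed the jumper block through the chute flap

TASK

With a fingertip, push the nickel-plated jumper block along the sorting shelf and through the hanging flap, so that it lifts the flap, goes down the steel chute and comes to rest in the blue tote; then draw back out so the flap falls fully shut. Only push the block, never lift it, and leave the bead, the spacer, the heat sink and the things on the bench where they are.

Things in the scene. Friction and masses are not known exactly. Their poses are not given: they have to be found in the camera images.
- doorway (a point): Middle of the doorway's sill, on the shelf's top face in the plane of the shut flap. x points level through the doorway and down the chute, y to the left, z up. The fixture is fixed, at a new place and yaw each time. The doorway is 112 mm wide, between thin upright walls 66 mm high that run out to y = +-160 mm; a 6 mm hinge rod crosses over it 64 mm above the shelf.
- shelf_edge (a point): Middle of the robot-side edge of the level stainless sorting shelf, on its top face, 200 mm above the bench and 200 mm before the doorway; axes as the doorway's. The shelf is 320 mm wide, open on this side, with 12 mm rims along its two y sides.
- lip (a point): Lip where the level shelf ends, 12 mm past the flap; axes as the doorway's. From here the chute (114 mm wide, open above) falls at 30 degrees for 175 mm and ends above the tote. The metal is polished: the block tips in and slides down by its own weight once its middle is past the lip, and stays if left short of it.
- flap (a joint): Angle of the gravity flap, a 106 x 61 x 3 mm, 80 g aluminium plate hung from the rod over the doorway, lower edge 3 mm above the shelf. 0 = shut, as at the start (stopped there: it does not open towards the robot side); grows to 1.4 rad as the lower edge swings along the doorway's +x and up. It opens at under 1 N, lies on what is under it and falls shut by its own weight.
- block_center (a point): Centre of the jumper block: a loose bright nickel-plated bar, 50 mm long (its x axis) x 26 mm wide (y) x 22 mm high (z), 140 to 240 g, with two dark round screw heads flush in the top; the only oblong bar on the shelf. Starts flat on the shelf 75 to 115 mm before the flap, within 30 mm of the doorway's middle line, its long axis within 20 degrees of the doorway's x.
- chute_mid (a point): Middle of the chute's sloping floor; axes as the doorway's. The chute's end hangs over the near part of the blue plastic tote, which is fixed to the bench square to the doorway: inside it reaches from 112 to 344 mm past the lip along x and 146 mm to either side, its inner floor is 196 mm below the lip (4 mm above the bench) and its walls are 100 mm high and 4 mm thick.
- dish: Small empty steel dish of diameter 70 mm and height 28 mm on the bench to the left; origin at the centre of its underside. Leave it.
- bead: Black ferrite bead, a tube of diameter 28 mm and height 28 mm standing on the shelf; origin at the centre of its underside. Leave it where it is.
- spacer: White nylon spacer, a tube of diameter 20 mm and height 30 mm standing on the shelf; origin at the centre of its underside. Leave it where it is.
- heatsink: Small dark finned heat sink, 30 x 30 x 22 mm, on the shelf; origin at the centre of its underside. Leave it where it is. The bead, the spacer and the heat sink stand to the sides, at least 85 mm from the doorway's middle line; which stands where changes.
- spool: Grey spool of diameter 60 mm and height 42 mm standing on the bench to the left; origin at the centre of its underside. Leave it.
- flux: Closed jar of diameter 48 mm and height 50 mm on the bench to the right; origin at the centre of its underside. Leave it.
- driver: Screwdriver lying on the bench to the right; origin under its middle. Leave it.

How it is judged:
By the outcome, as a careful person would: the job done as asked, in the order asked, and still so for the second after the job is handed in, with the robot touching nothing.
It also fails if it takes over 42 s, if anything falls off the work surface, if the arm or the gripper's body presses on something with over 40 N, if the wrist force passes 120 N, or if a joint passes its speed limit or range.

ROBOT

A 7-joint arm with a two-finger parallel gripper is mounted at the origin on the work surface. World frame = base frame: x ahead of the robot, y to its left, z up, the work surface at z = 0. Lengths are in m, angles in degrees, forces in N, time in s.
With the tool pointing down it reaches from about 0.35 to 0.775 m from the base axis. Payload 3.1 kg.
Tool frame: the origin (TCP) lies on the centre line of the jaws, within the pads' length; the fingertips stand 17 mm ahead of it and the grasp point (between the pads) lies 2 mm behind it (robot.tip_reach is the distance from the TCP to the fingertips, in m); z points along the fingers, y is the direction in which the jaws open and shut (so a half turn about z gives the same grasp; the last joint's range is limited). The gripper opens to 85 mm and grips with 20 to 120 N. Pads are 22 mm wide; open, the fingers measure 114 mm over their backs; the gripper's body (76 mm by 85 mm) begins 54 mm behind the grasp point. The pads swing forward as they close: fully open they stand 13 mm farther back than shut.
Start: joints at [67.855, 17.813, 0.802, 86.603, -0.252, 75.585, -1.558], TCP at [0.186, -0.518, 0.248] pointing down, gripper open.
Joint ranges: [-154.91, 154.91], [-16.99, 109.72], [-72.82, 74.43], [7.12, 147.25], [-82.49, 262.49], [11.32, 116.49], [-174.64, 174.64]. Speed limits (degrees/s): [159.86, 159.86, 180, 180, 180, 180, 180].

INTERFACE

Orientations are given as [roll, pitch, yaw] about the fixed x, y, z axes, in that order (R = Rz(yaw) Ry(pitch) Rx(roll)).
In Python, from station import robot, fingers, vision, workorder, recognise gives the robot as it stands. Calls block until the motion is done:
- robot.move_to(position, orientation): joint-space move of the TCP to a pose.
- robot.line_to(position, orientation=None, velocity=0.15, f_stop=None): straight line of the TCP; orientation=None keeps the orientation; velocity is the mean speed in m/s. With f_stop (N) it stops when the force on the tool has changed by that much, and returns True; else False.
- robot.move_j(angles): joint-space move.
- fingers.gripper_to(opening, force=None): opening from 0.0 (shut) to 1.0 (fully open); force is the grip in N (None keeps the last); returns when the fingers have stopped.
- robot.pause(seconds).
- robot.inverse_kinematics(position, orientation): joint angles nearest the present ones, or None.
- vision.grab_frame(name): name is "side" or "top" or "wrist"; returns the picture (420x560x3 uint8, red, green, blue); there is no depth.
- vision.calibration(name): a dict with "mtx" (3x3 intrinsics, pixels), "extrinsics" (4x4, takes a point from world to camera coordinates); the wrist camera has in their place "T_tool_cam" (4x4, takes a point from camera to tool coordinates, whose origin is the TCP and whose axes are the flange's). Camera axes: x right, y up, looking along -z (the intrinsics and any distortion apply to the point x, -y, -z); pixel columns grow to the right and rows downward; lengths in m; the calibration is good to about 2 mm. The wrist camera is an equidistant fisheye: a pixel r from the principal point sees the ray r / f radians off the axis. A picture is of the moment at which its call begins: read the wrist's pose just before it. calibration takes no time and is no camera call.
A pose or a line that the arm cannot do raises robot.PlanningError and nothing moves.
- workorder.close_job(): hands the job in, once; it reports no verdict.
Trained networks look in the newest picture that a camera, given by its name, has taken for a name from the list of things; names that differ only in an ending like _2 or _b are one class to them, and where a whole thing is asked for, a point or a joint stands for the part that bears it (a point fixed in the world has none). Each returns a list of dicts, best first, with "p" (0 to 1); they miss things now and then, are a little off and sometimes report something else, mostly with a low value. They report only what shows in the picture. A call takes as long as a camera call.
- recognise(label, camera): "rect" ([centre column, centre row, width, height] in pixels, round what is visible of it).
Readings, each from a call of its own:
- robot.current_time_s(): time.
- robot.current_joint_positions(): joint angles.
- robot.current_dq(): joint speeds.
- robot.current_joint_torque(): joint torques, N m.
- robot.current_tool_pos(): TCP position.
- robot.current_eef_rot(): TCP orientation.
- robot.current_contact_force(): force on the tool from outside, world axes, zero at the start.
- robot.current_torque(): the same for the moment, N m.
- robot.current_finger_gap(): opening from 0.0 (shut) to 1.0 (fully open).
Only numpy, scipy, OpenCV 4.12 (cv2) and the standard library are available. Lean on these libraries where they do the work, as an engineer would, in place of code of your own. Each camera call takes 0.05 s, during which the arm holds its last target. There are 200 camera calls.

## Working session

There is one attempt and no reset: what is moved stays moved. The work goes in short steps, each a Python script; the robot and the scene stay as the last script left them, time stands still between calls to the robot, and variables do not carry over. Pictures are saved under pics/ and viewed, about 8 in all and at most 12, crops included, and the job is handed in when it is done.

```bash
ls; mkdir -p pics; python3 - <<'E'
from station import robot, fingers, vision, workorder, recognise
import cv2
for c in ("top","side"):
    im=vision.grab_frame(c); cv2.imwrite(f"pics/{c}0.png",im[:,:,::-1])
    print(c,vision.calibration(c))
    for l in ("block_center","flap","chute_mid","bead","spacer","heatsink"):
        print(l,[(round(d['p'],2),[round(v,1) for v in d['rect']]) for d in recognise(l,c)[:2]])
print(robot.current_time_s(), robot.current_eef_rot())
E
```

```text
pics
top {'mtx': array([[471.99738207,   0.        , 282.20022312],
       [  0.        , 471.99738207, 201.66634722],
       [  0.        ,   0.        ,   1.        ]]), 'extrinsics': array([[ 7.82094570e-02, -9.96936726e-01, -6.67426906e-04,
        -4.40945149e-02],
       [ 9.75353867e-01,  7.63777011e-02,  2.07005509e-01,
        -5.91910010e-01],
       [-2.06320418e-01, -1.68407659e-02,  9.78339549e-01,
        -1.28179995e+00],
       [ 0.00000000e+00,  0.00000000e+00,  0.00000000e+00,
         1.00000000e+00]])}
block_center [(0.62, [149.9, 259.7, 25.1, 25.2]), (0.48, [239.7, 211.1, 13.3, 16.4])]
flap [(0.87, [247.4, 172.6, 40.9, 10.8])]
chute_mid [(0.64, [245.6, 164.2, 132.2, 190.8])]
bead [(0.55, [287.3, 203.9, 12.0, 14.4])]
spacer [(0.4, [196.9, 237.3, 10.1, 8.7])]
heatsink [(0.63, [206.3, 196.4, 10.6, 13.6])]
side {'mtx': array([[425.92164201,   0.        , 275.78609722],
       [  0.        , 425.92164201, 226.26999926],
       [  0.        ,   0.        ,   1.        ]]), 'extrinsics': array([[-0.9346557 , -0.35494932,  0.02072897,  0.54436112],
       [ 0.19761845, -0.47013597,  0.86018552, -0.25635934],
       [-0.29557683,  0.80807373,  0.5095598 , -0.97254953],
       [ 0.        ,  0.        ,  0.        ,  1.        ]])}
block_center [(0.7, [284.1, 236.4, 22.4, 19.4])]
flap [(0.61, [246.6, 215.2, 19.5, 43.5])]
chute_mid [(0.65, [215.0, 270.6, 263.2, 180.9])]
bead [(0.53, [283.6, 237.4, 29.1, 16.8]), (0.43, [288.9, 209.0, 9.6, 13.2])]
spacer [(0.5, [297.9, 264.9, 14.3, 19.7])]
heatsink [(0.7, [255.2, 254.6, 12.2, 18.8]), (0.21, [289.2, 209.8, 10.6, 12.2])]
0.7 [1.79993766e+02 2.91255463e-03 1.97566342e+01]
```

```bash
python3 - <<'E'
import cv2
a=cv2.imread("pics/top0.png")[80:290,120:380]; b=cv2.imread("pics/side0.png")[150:360,90:350]
cv2.imwrite("pics/a.png",cv2.resize(a,None,fx=3,fy=2.85,interpolation=cv2.INTER_CUBIC)[:600,:780]) 
cv2.imwrite("pics/a.png",cv2.resize(a,(740,598),interpolation=cv2.INTER_CUBIC))
cv2.imwrite("pics/b.png",cv2.resize(b,(740,598),interpolation=cv2.INTER_CUBIC))
E
```

```text
(no output)
```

View pics/a.png

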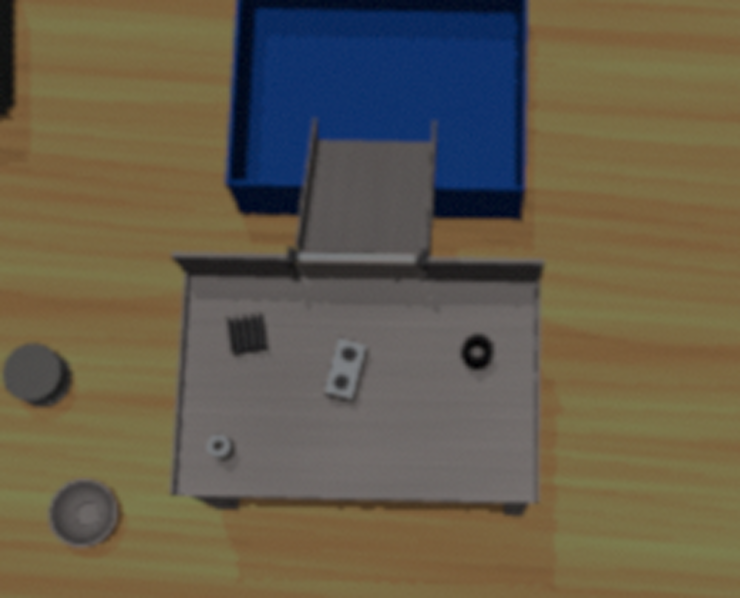

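View pics/b.png

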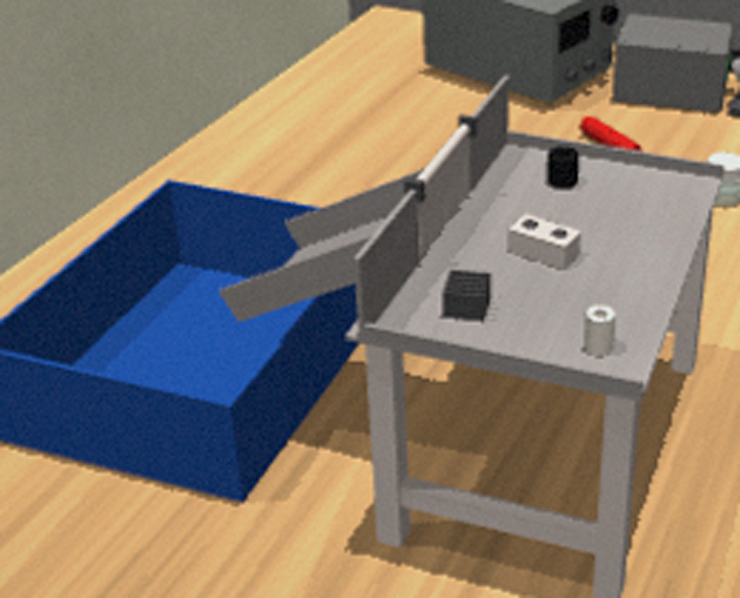

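```bash
cat > h.py <<'E'
import numpy as np
from station import vision
def ray(cam,u,v):
    c=vision.calibration(cam);K=c["mtx"];E=c["extrinsics"]
    d=np.array([(u-K[0,2])/K[0,0],-(v-K[1,2])/K[1,1],-1.]);R=E[:3,:3]
    return -R.T@E[:3,3],R.T@d
def px(cam,u,v,z):
    o,d=ray(cam,u,v);return o+d*(z-o[2])/d[2]
def crop(cam,u,v,z):
    s=740/260;u0,v0=((120,80) if cam=="top" else (90,150))
    return px(cam,u0+u/s,v0+v/s,z)
E
python3 - <<'E'
from h import *
np.set_printoptions(precision=4,suppress=True)
T=lambda u,v,z:crop("top",u,v,z)
P={}
for n,u,v,z in [("wallL",176,258,.266),("wallR",542,264,.266),("rodL",298,256,.267),("rodR",420,260,.267),("edgeL",174,494,.2),("edgeR",537,502,.2),
 ("b1",340,339,.222),("b2",367,346,.222),("b3",351,401,.222),("b4",325,395,.222),("s1",349,354,.222),("s2",341,382,.222),("bead",477,351,.228),("spacer",219,446,.23),("hs",247,334,.222),("toteL",232,184,.1),("toteR",521,190,.1)]:
    P[n]=T(u,v,z);print(n,P[n])
ang=lambda d:np.degrees(np.arctan2(d[1],d[0]))
for a,b in(("wallR","wallL"),("edgeR","edgeL"),("toteR","toteL")):
    print(a,ang(P[b]-P[a])-90,np.linalg.norm(P[b]-P[a]))
print("edge mid-wall mid",(P["wallL"]+P["wallR"])/2-(P["edgeL"]+P["edgeR"])/2)
print("block yaw",ang(P["s1"]-P["s2"]),ang(P["b1"]-P["b4"]),ang(P["b2"]-P["b3"]),sum(P[f"b{i}"] for i in (1,2,3,4))/4)
for n,u,v,z in [("b",545,222+11,.222),("s1",530,224,.222),("s2",560,234,.222),("rodL",417,188,.264),("rodR",467,125,.264),("edgeL",645,387,.2),("bead",564,155,.228),("hs",468,283,.222),("spacer",600,314,.23)]:
    print("side",n,crop("side",u,v,z))
E
```

```text
wallL [0.6085 0.2489 0.266 ]
wallR [ 0.6277 -0.0642  0.266 ]
rodL [0.6181 0.1447 0.267 ]
rodR [0.6228 0.0402 0.267 ]
edgeL [0.4131 0.2405 0.2   ]
edgeR [ 0.4309 -0.0766  0.2   ]
b1 [0.558  0.1067 0.222 ]
b2 [0.5535 0.0825 0.222 ]
b3 [0.5037 0.0918 0.222 ]
b4 [0.5072 0.1149 0.222 ]
s1 [0.5452 0.0975 0.222 ]
s2 [0.5198 0.1021 0.222 ]
bead [ 0.5554 -0.0143  0.228 ]
spacer [0.4545 0.2003 0.23  ]
hs [0.5561 0.1888 0.222 ]
toteL [0.7325 0.2428 0.1   ]
toteR [ 0.7487 -0.0448  0.1   ]
wallR 3.502259212848031 0.31363571193725986
edgeR 3.2221437149235186 0.3175964813325025
toteR 3.2261620669548137 0.28810117545162833
edge mid-wall mid [0.1961 0.0104 0.066 ]
block yaw -10.224358619285612 -9.174303962669192 -10.625749466265294 [0.5306 0.099  0.222 ]
side b [0.5321 0.1105 0.222 ]
side s1 [0.5474 0.1024 0.222 ]
side s2 [0.521  0.1074 0.222 ]
side rodL [0.6191 0.1522 0.264 ]
side rodR [0.6266 0.0412 0.264 ]
side edgeL [0.4152 0.2348 0.2   ]
side bead [ 0.5577 -0.0054  0.228 ]
side hs [0.5593 0.1962 0.222 ]
side spacer [0.457  0.2075 0.23  ]
```

```bash
cat >> h.py <<'E'
from scipy.spatial.transform import Rotation
D=np.array([.621,.095,.2]);PSI=3.3;PITCH=-25
def ori(yaw=PSI,p=PITCH): return [180,p,yaw]
def tcp(x,y,z,reach,yaw=PSI,p=PITCH):
    "TCP for the fingertip-centre at doorway coords x,y,z"
    w=D+Rotation.from_euler('z',PSI,degrees=True).apply([x,y,z])
    return list(w-reach*Rotation.from_euler('xyz',ori(yaw,p),degrees=True).apply([0,0,1]))
E
python3 - <<'E'
from h import *
from station import robot,fingers
print(robot.tip_reach);print(vision.calibration("wrist"))
for f in (0,180):
  for x,z in ((-.16,.1),(-.14,.008),(-.07,.008),(0,.008)):
    o=ori(PSI) if f==0 else list(Rotation.from_matrix(Rotation.from_euler('xyz',ori(),degrees=True).as_matrix()@np.diag([-1,-1,1])).as_euler('xyz',degrees=True))
    q=robot.inverse_kinematics(tcp(x,.010,z,robot.tip_reach),o); print(f,x,z,None if q is None else np.round(q,1))
E
```

```text
0.017
{'mtx': array([[325.1922621 ,   0.        , 278.85688346],
       [  0.        , 325.1922621 , 206.41097476],
       [  0.        ,   0.        ,   1.        ]]), 'T_tool_cam': array([[-1.23146317e-03,  9.48820229e-01,  3.15814275e-01,
         8.26898040e-02],
       [ 9.99999133e-01,  1.02128236e-03,  8.31022405e-04,
         1.14690924e-03],
       [ 4.65955322e-04,  3.15815025e-01, -9.48820664e-01,
        -1.25270654e-01],
       [ 0.00000000e+00,  0.00000000e+00,  0.00000000e+00,
         1.00000000e+00]])}
0 -0.16 0.1 [   9.2  -11.2  -23.1  111.9    0.4   53.9 -101.2]
0 -0.14 0.008 [ 61.   -9.3 -70.  118.8  -8.8  39.8 -91.8]
0 -0.07 0.008 [  40.1    9.7  -60.9  110.6   22.5   42.2 -119.2]
0 0 0.008 [  27.4   18.1  -50.6  101.6   29.3   45.3 -122.4]
180 -0.16 0.1 [ -4.4 -10.9 -12.  112.2   4.1  54.1  75. ]
180 -0.14 0.008 [ 17.7  -4.2 -33.3 119.5   4.8  39.7  74.2]
180 -0.07 0.008 [ 20.3   6.  -38.1 111.1  14.5  40.6  67.4]
180 0 0.008 [ 19.2  15.5 -39.7 101.8  23.1  43.6  62.4]
```

```bash
cat >> h.py <<'E'
O=list(Rotation.from_matrix(Rotation.from_euler('xyz',ori(),degrees=True).as_matrix()@np.diag([-1,-1,1])).as_euler('xyz',degrees=True))
E
python3 - <<'E'
from h import *
from station import robot,fingers
import cv2
p=robot.current_tool_pos(); 
robot.line_to([p[0],p[1],.38],velocity=.25)
fingers.gripper_to(0.0)
robot.move_to(tcp(-.155,.009,.15,.017),O); print(robot.current_time_s())
print(robot.line_to(tcp(-.145,.009,.009,.017),velocity=.12,f_stop=6))
print(robot.current_time_s(),robot.current_contact_force(),robot.current_tool_pos(),tcp(-.145,.009,.009,.017))
w=vision.grab_frame("wrist");t=vision.grab_frame("top");s=vision.grab_frame("side")
cv2.imwrite("pics/w1.png",w[:,:,::-1])
z=lambda im,u,v:cv2.resize(im[v:v+150,u:u+150],(400,400),interpolation=cv2.INTER_CUBIC)
cv2.imwrite("pics/ts1.png",np.hstack([z(t,170,140),z(s,210,170)])[:,:,::-1])
E
```

```text
4.525
False
5.85 [-0.2522868   0.29537773 -0.92090176] [0.46915278 0.09539576 0.22532424] [np.float64(0.4685497631346018), np.float64(0.0952247230871774), np.float64(0.22440723237962307)]
```

View pics/w1.png

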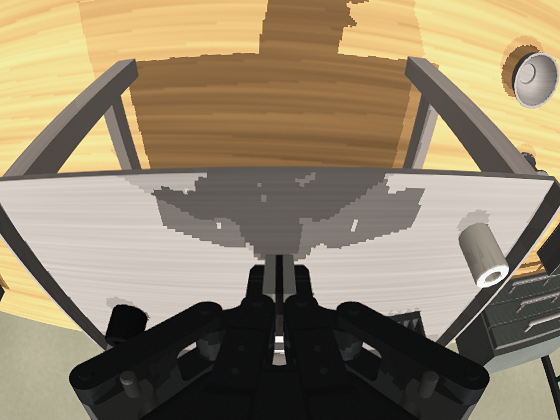

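View pics/ts1.png

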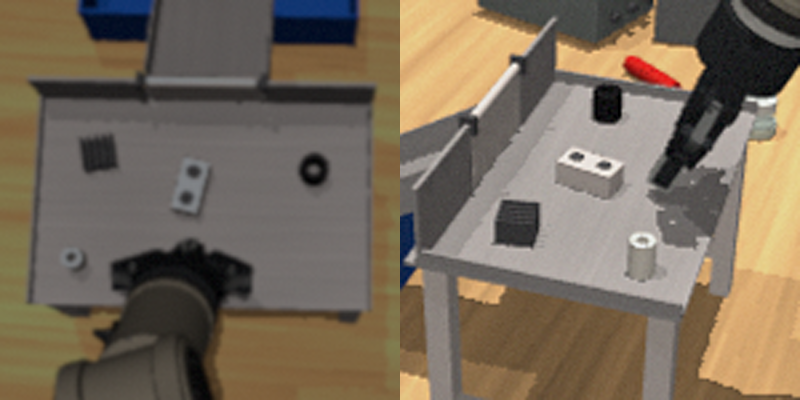

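The fingertip is lined up behind the block: in the top crop the hand is at column ~189 and the block's rear end at ~187. The side crop shows the tip just above the shelf, and the flap is shut. I'll push in stages.

```bash
python3 - <<'E'
from h import *
from station import robot,recognise
import cv2
print(robot.line_to(tcp(-.065,.009,.009,.017),velocity=.05,f_stop=15))
print(robot.current_time_s(),robot.current_contact_force(),robot.current_tool_pos())
t=vision.grab_frame("top");s=vision.grab_frame("side")
z=lambda im,u,v:cv2.resize(im[v:v+150,u:u+150],(400,400),interpolation=cv2.INTER_CUBIC)
cv2.imwrite("pics/ts2.png",np.hstack([z(t,170,140),z(s,190,150)])[:,:,::-1])
E
```

```text
False
7.75 [-0.10129813 -0.15720816 -0.26871889] [0.54832957 0.0998939  0.22452754]
```

View pics/ts2.png

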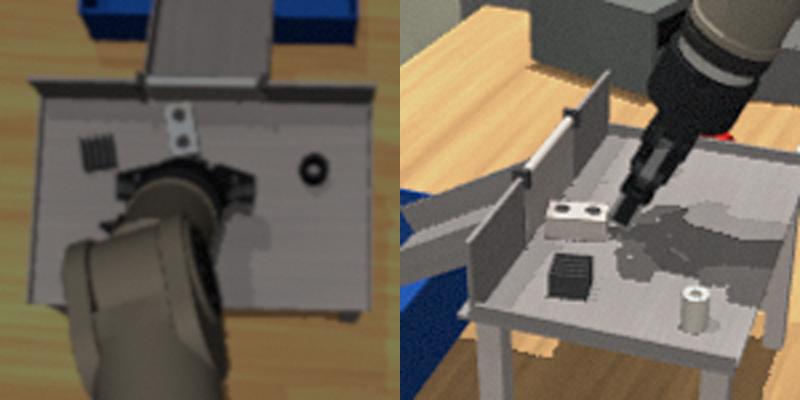

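```bash
python3 - <<'E'
from h import *
R=Rotation.from_euler('z',-PSI,degrees=True)
f=lambda u,v,z:np.round(R.apply(px("top",170+u*.375,140+v*.375,z)-D)*1000,1)
print(f(178,115,.222),f(182,142,.222),"corners",f(165,106,.222),f(190,103,.222),f(173,158,.222),f(198,152,.222),"rod",f(142,80,.267),f(262,83,.267))
E
```

```text
[-21.2  23.8  22. ] [-47.3  19.   22. ] corners [-12.7  36.4  22. ] [-9.2 12.9 22. ] [-62.9  26.8  22. ] [-56.6   3.5  22. ] rod [-0.2 53.3 67. ] [ -0.8 -56.5  67. ]
```

The block has turned about 9° left and is centred at y' = +21 mm. I'll move the fingertip to the left side of its rear end to turn it back.

```bash
python3 - <<'E'
from h import *
from station import robot
import cv2
robot.line_to(tcp(-.083,.009,.009,.017),velocity=.1)
robot.line_to(tcp(-.083,.027,.009,.017),velocity=.1,f_stop=8)
print(robot.line_to(tcp(-.045,.027,.009,.017),velocity=.04,f_stop=15))
print(robot.current_time_s(),robot.current_contact_force(),robot.current_tool_pos())
t=vision.grab_frame("top");s=vision.grab_frame("side")
z=lambda im,u,v:cv2.resize(im[v:v+150,u:u+150],(400,400),interpolation=cv2.INTER_CUBIC)
cv2.imwrite("pics/ts3.png",np.hstack([z(t,170,140),z(s,190,150)])[:,:,::-1])
E
```

```text
False
9.6167 [-1.05021537  0.92634398 -0.50763938] [0.56732654 0.11894744 0.22445932]
```

View pics/ts3.png

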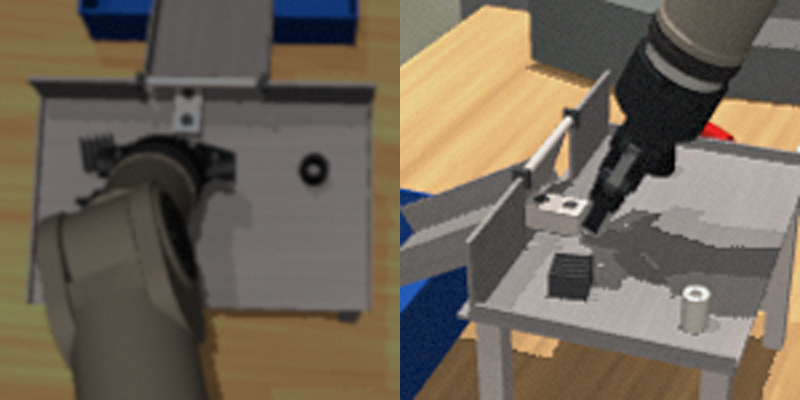

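```bash
python3 - <<'E'
from h import *
from station import robot
import cv2
R=Rotation.from_euler('z',-PSI,degrees=True)
f=lambda u,v,z:np.round(R.apply(px("top",170+u*.375,140+v*.375,z)-D)*1000,1)
print(f(188,93,.222),f(187,119,.222))
robot.line_to(tcp(-.055,.027,.009,.017),velocity=.1)
robot.line_to(tcp(-.055,.019,.009,.017),velocity=.1,f_stop=8)
print(robot.line_to(tcp(-.005,.017,.009,.017),velocity=.05,f_stop=12))
print(robot.current_time_s(),robot.current_contact_force(),robot.current_tool_pos())
robot.pause(.5)
t=vision.grab_frame("top");s=vision.grab_frame("side")
cv2.imwrite("pics/ts4.png",np.hstack([cv2.resize(im[v:v+180,u:u+180],(400,400),interpolation=cv2.INTER_CUBIC) for im,u,v in((t,160,60),(s,100,150))])[:,:,::-1])
E
```

```text
[ 0.5 15.2 22. ] [-24.9  15.1  22. ]
False
11.3667 [0.11503129 1.04671487 0.04963286] [0.60758339 0.11132231 0.22433829]
```

View pics/ts4.png

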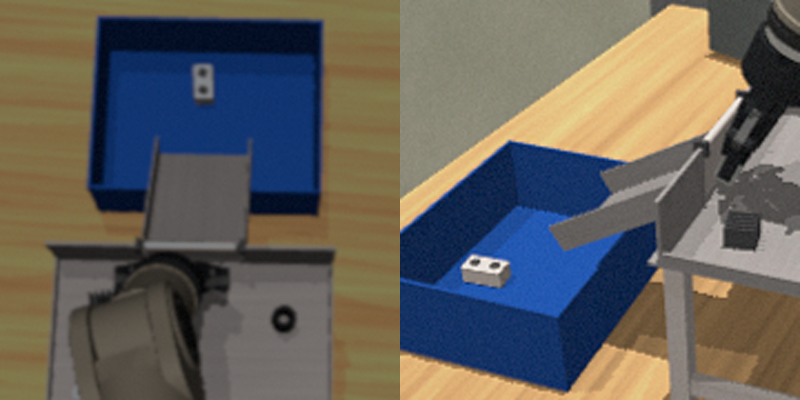

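The block is in the tote. I'll draw straight back, lift clear and check the flap.

```bash
python3 - <<'E'
from h import *
from station import robot
import cv2
robot.line_to(tcp(-.15,.010,.009,.017),velocity=.12)
robot.line_to(tcp(-.23,.010,.15,.017),velocity=.15)
robot.pause(.5)
print(robot.current_time_s(),robot.current_contact_force())
t=vision.grab_frame("top");s=vision.grab_frame("side")
cv2.imwrite("pics/ts5.png",np.hstack([cv2.resize(im[v:v+200,u:u+200],(400,400),interpolation=cv2.INTER_CUBIC) for im,u,v in((t,150,60),(s,120,150))])[:,:,::-1])
E
```

```text
Traceback (most recent call last):
station.PlanningError: the arm cannot follow that straight line within its joint ranges
```

```bash
python3 - <<'E'
from h import *
from station import robot
import cv2
for x,z in((-.155,.12),(-.145,.1),(-.145,.06)):
    try: robot.line_to(tcp(x,.010,z,.017),velocity=.15);print("up",x,z);break
    except robot.PlanningError as e: print(e)
robot.pause(.5)
print(robot.current_time_s(),robot.current_contact_force())
t=vision.grab_frame("top");s=vision.grab_frame("side")
cv2.imwrite("pics/ts5.png",np.hstack([cv2.resize(im[v:v+200,u:u+200],(400,400),interpolation=cv2.INTER_CUBIC) for im,u,v in((t,150,60),(s,120,150))])[:,:,::-1])
E
```

```text
up -0.155 0.12
14.7167 [-0.2996821   0.524843    0.46665604]
```

View pics/ts5.png

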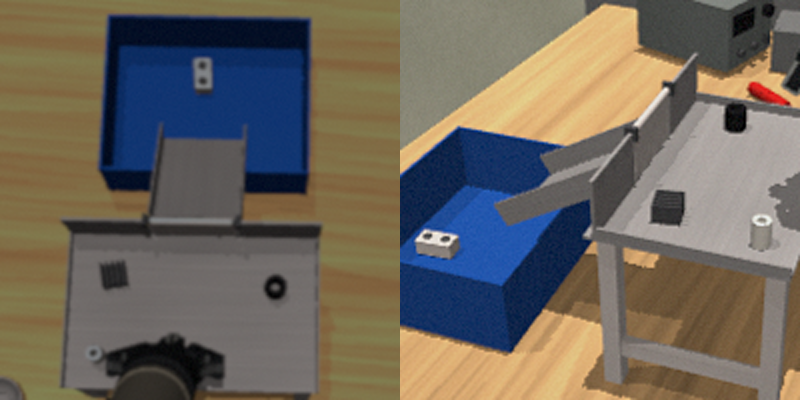

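```bash
python3 -c "
from station import workorder
workorder.close_job()"
```

```text
the job is handed in; nothing more can be done
```

I pushed the jumper block along the shelf and through the flap with the shut fingertips tilted 25° forward. It slid down the chute and is lying in the blue tote. I then drew back out, lifted clear of the shelf and handed the job in at about 15 s.

- **Correction on the way:** the block turned about 9° left on the first push. I shifted the fingertip sideways twice to straighten it before it went through the doorway.
- **Last pictures (top and side):**
  - The block is at rest flat in the tote.
  - The flap is hanging shut.
  - The bead, spacer and heat sink are at their starting pixels to within about 1 px.
  - I did not re-measure the things on the bench. The arm only passed well above them.
- **Forces:** the readings I took were all about 1 N, and no force stop triggered.
- **One failed step:** a retreat line was refused as out of joint range and nothing moved, so I used a shorter lift instead.
- **Camera disagreement:** the side camera put things up to about 9 mm further left than the top camera. I worked mainly from the top camera.

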